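Seat the collars, then peel a drip pan off the stuck stack and hold it over the post

TASK

Make the post ready for its drip pan: thread the wide collar and then the narrow collar down the post, each fully home. Then take the top pan off the nested stack, where it sticks, by first lifting one corner well up while the opposite corner is still down, and bring it over the post. Finish still holding the pan in the gripper: level, clear above the post, its centre hole over the post, touching nothing else; leave the other loose things on the table where they are.

Things in the scene. Friction and masses are not known exactly. Their poses are not given: they have to be found in the camera images.
- top_pan_center (a point): top one of three equal nested bare-metal drip pans: 140 mm square over the rim, corners cut at 45 degrees (cut edge 36 mm), open upward, 36 mm high, 0.14 kg, centre hole 32 mm; rim: an upright-sided bar 8 mm wide, 12 mm high; below it the sides slope inward to a 104 mm floor on four 12 mm feet. Point: pan centre, 18 mm above the feet's underside; x, y square to the sides, z up
- top_pan_corner0 (a point): middle of the top of the rim on the top pan's cut corner toward its own +x +y, 77 mm from the pan's axis and 18 mm above top_pan_center; the rim there runs square to the line to the pan's centre
- top_pan_corner1 (a point): the same on the cut corner toward -x +y
- top_pan_corner2 (a point): the same on the cut corner toward -x -y (opposite corner0)
- top_pan_corner3 (a point): the same on the cut corner toward +x -y (opposite corner1)
- stack_base: the two pans below, fixed to the table; same outline as the top pan (15 mm rise and 3 mm between rims: a finger passes straight down outside them). Origin at the table under the stack's axis, z up; the top pan's feet rest 30 mm and its rim top lies 66 mm above it. Rubber cheeks hold each foot (10 mm square, on a 72 mm square) with about 5 N of drag for its first 8 mm of lift
- post_stand: fixed dark steel stand: round foot 90 mm across and 8 mm thick with four screw heads 4 mm high, a shoulder 34 mm across up to 18 mm above the table, and above it an upright round post 18 mm in diameter to 62 mm above the table. Origin on the post's axis at the table
- post_seat (a point): on the post's axis at the top of the shoulder, 18 mm above the table, where the first collar rests
- post_tip (a point): on the post's axis at its top end, 62 mm above the table
- wide_collar_mid (a point): middle of the wide plain steel collar (ring): 56 mm outside, 24 mm hole, 18 mm high, 0.2 kg, lying flat on the table; z is its axis
- narrow_collar_mid (a point): middle of the narrow plain steel collar (ring): 40 mm outside, 24 mm hole, 18 mm high, 0.1 kg, lying flat on the table; z is its axis
- tape_roll: bystander, loose: white roll of thread tape with a blue core, 51 mm across, 14 mm high; origin at its underside
- grey_box: bystander, loose: small grey carton 44 x 56 x 34 mm; origin at its underside
There are look-alikes about, which are no part of the job. What is shaped like the part that bears narrow_collar_mid but pink or yellow is not meant.

How it is judged (in metres and radians):
On the way, in this order (a step that is already met when the one before it is completed fails the run):
1. the wide collar is home on the shoulder of the post (horizontal distance between wide_collar_mid and post_seat below 0.005 m and z of wide_collar_mid in the frame of post_seat below 0.0115 m and angle between wide_collar_mid's own z axis and vertical below 0.06 rad), for 0.2 s.
2. the narrow collar is home on the wide one (horizontal distance between narrow_collar_mid and post_seat below 0.005 m and z of narrow_collar_mid in the frame of post_seat below 0.03 m and angle between narrow_collar_mid's own z axis and vertical below 0.06 rad), for 0.2 s.
3. one corner of the top pan is up by more than 12 mm while the opposite corner is still down (within 6 mm) (((z of top_pan_corner0 in the frame of stack_base above 0.078 m and z of top_pan_corner2 in the frame of stack_base below 0.072 m) or (z of top_pan_corner2 in the frame of stack_base above 0.078 m and z of top_pan_corner0 in the frame of stack_base below 0.072 m) or (z of top_pan_corner1 in the frame of stack_base above 0.078 m and z of top_pan_corner3 in the frame of stack_base below 0.072 m) or (z of top_pan_corner3 in the frame of stack_base above 0.078 m and z of top_pan_corner1 in the frame of stack_base below 0.072 m))), for 0.1 s.
At the end, for the whole second after the job is handed in: The gripper holds the top pan still, hole within 30 mm of the post's axis, feet 10 to 230 mm above its tip, tilt under 15 degrees, touching only the fingers; both collars home (3 mm), wide one below; tape roll and grey carton within 30 mm of their start (horizontal distance between top_pan_center and post_tip below 0.03 m and z of top_pan_center in the frame of post_tip between 0.028 and 0.25 m and angle between top_pan_center's own z axis and vertical below 0.26 rad and contact force between top_pan and the fingers above 1 N and contact force between top_pan and post_stand below 0.1 N and contact force between top_pan and stack_base below 0.1 N and contact force between top_pan and narrow_collar below 0.1 N and linear speed of top_pan below 0.03 m/s and distance of each of tape_roll, grey_box from where it was at the start of the episode below 0.03 m and horizontal distance between each of wide_collar_mid, narrow_collar_mid and post_seat below 0.005 m and z of wide_collar_mid in the frame of post_seat below 0.0115 m and z of narrow_collar_mid in the frame of post_seat below 0.03 m); the arm keeps its last pose, push and grip.
It fails at once if a bystander is knocked away by more than 40 mm (distance of any of tape_roll, grey_box from where it was at the start of the episode above 0.04 m).
It also fails if it takes over 64 s, if anything falls off the work surface, if the arm or the gripper's body presses on something with over 40 N, if the wrist force passes 120 N, or if a joint passes its speed limit or range.

ROBOT

A 6-joint arm with a two-finger parallel gripper is mounted at the origin on a cart in front of the work surface, level with it; the furniture and walls round the work are solid. World frame = base frame: x ahead of the robot, y to its left, z up, the work surface at z = 0. Lengths are in m, angles in degrees, forces in N, time in s.
With the tool pointing down it reaches from about 0.4 to 0.825 m from the base axis. Payload 7 kg.
Tool frame: the origin (TCP) lies midway between the tips of the shut fingers; the grasp point (between the pads) lies 19 mm behind it; z points along the fingers, y is the line along which they close (so a half turn about z gives the same grasp; the last joint's range is limited). The gripper opens to 88 mm and grips with 3 to 60 N. Pads are 19 mm wide; open, the fingers measure 130 mm over their backs; the gripper's body (78 mm by 193 mm) begins 47 mm behind the grasp point.
Start: joints at [-47.779, 20.546, 0.682, 0, -70.136, -16.507], TCP at [0.293, -0.608, 0.227] pointing down, gripper open.
Joint ranges: [-176.03, 176.03], [-82.01, 121.73], [-58.28, 71.71], [-173.87, 95.51], [-174.79, -0.11], [-173.66, 173.66]. Speed limits (degrees/s): [136.94, 136.94, 172.46, 180, 180, 180].

INTERFACE

Orientations are given as [roll, pitch, yaw] about the fixed x, y, z axes, in that order (R = Rz(yaw) Ry(pitch) Rx(roll)).
In Python, from plant import ctrl gives the robot as it stands.
- The arm moves only by the tool arm_command, never from a script. Its argument "steps" is a list of rows, each an object with "translation": the shift along the tool's x, y, z in mm, a list of three; "rotation": the turn, a rotation vector about the tool's x, y, z in units of 5 degrees (1.0 is 5 degrees), a list of three; "claw": the finger opening in mm, from 0 to 87.6. In form: [{"translation": [x, y, z], "rotation": [rx, ry, rz], "claw": claw}, ...]. A call has 1 to 5 rows; each row is the pose to reach, as a shift and turn from the pose commanded when the call began, along the tool's axes at that moment; what a row does not reach only later rows make up. A row lasts 1/10 s, in which the tool goes at most 50 mm and 8.59 degrees, less where a joint would pass 70% of its speed; a pose out of reach is approached as far as the arm can. A call with a gripper value outside its range is refused whole. The fingers move at their own pace and stop on an object; the grip force is fixed at half the most. Time passes only in rows, so rows that repeat a pose let the fingers close. It gives the time, the measured TCP pose, the force, the opening and the grip force at its end, in the units of the state.
- ctrl.get_obs(): the state, without advancing time (a new reading comes with each control period).
- ctrl.snapshot(name): name is "scene" or "top" or "wrist"; returns (picture, depth): 420x560x3 uint8, red, green, blue; 420x560 float32, m along the optical axis (not along the pixel's ray), 0 where there is no reading.
- ctrl.calibration(name): a dict with "vertical_fov" (degrees; the focal length in pixels is half the picture's height over the tangent of half this angle, whatever the lens; pixels are square), "cx", "cy" (the principal point, pixels), "rvec" (rotation vector, rad) and "tvec" (3), from world to camera coordinates, as OpenCV has them; the wrist camera has in their place "hand_eye" (4x4, takes a point from camera to tool coordinates, whose origin is the TCP and whose axes are the flange's). Camera axes: x right, y down, z forward; pixel columns grow to the right and rows downward; lengths in m; the calibration is good to about 2 mm. The wrist camera is an equidistant fisheye: a pixel r from the principal point sees the ray r / f radians off the axis. A picture is of the moment at which its call begins: read the wrist's pose just before it. calibration takes no time and is no camera call.
- ctrl.close_job(): hands the job in; it is judged then, once.
The state is a dict: "clock": time; "joint_pos": joint angles; "qvel": joint speeds; "tau": joint torques, N m; "tool_pos": TCP position; "orientation": TCP orientation; "force": force on the tool from outside, world axes, zero at the start; "moment": the same for the moment, N m; "opening": finger opening in m; "gripper_force": force on a finger pad.
Only numpy, scipy, OpenCV 4.12 (cv2) and the standard library are available. Lean on these libraries where they do the work, as an engineer would, in place of code of your own. Each camera call takes 0.05 s, during which the arm holds its last target. There are 200 camera calls.

## Working session

There is one attempt and no reset: what is moved stays moved. The work goes in short steps, Python scripts to look and compute and a tool call to move; the robot and the scene stay as the last step left them, time stands still between calls to the robot, and variables do not carry over. Pictures are saved under pics/ and viewed, at most 10 in all, crops included, and the job is handed in when it is done.

Besides the shell and the picture viewer there is one more tool, called after "Call:" as a command line: name --argument value ..., lists and objects as JSON in quotes. arm_command: Moves the arm, as the interface text tells. Its arguments: {"type":"object","properties":{"steps":{"type":"array"}},"required":["steps"]}

```bash
ls; mkdir -p pics; cat > h.py <<'E'
import numpy as np, cv2
from scipy.spatial.transform import Rotation as R
from plant import ctrl
def snap(n):
    o=ctrl.get_obs(); p,d=ctrl.snapshot(n); return o,p,d
def cloud(n,d,o=None):
    c=ctrl.calibration(n); H,W=d.shape; f=H/2/np.tan(np.radians(c['vertical_fov'])/2)
    v,u=np.mgrid[:H,:W]; x=(u-c['cx'])/f; y=(v-c['cy'])/f
    if n=='wrist':
        r=np.hypot(x,y); k=np.where(r>1e-9,np.tan(np.minimum(r,1.5))/np.maximum(r,1e-9),1); x=x*k;y=y*k
    P=np.stack([x*d,y*d,d],-1)
    if n=='wrist':
        T=np.array(c['hand_eye']); P=P@T[:3,:3].T+T[:3,3]
        Rt=R.from_euler('xyz',o['orientation'],degrees=True).as_matrix()
        P=P@Rt.T+np.array(o['tool_pos'])
    else:
        Rm=cv2.Rodrigues(np.array(c['rvec'],float))[0]; P=(P-np.array(c['tvec']).ravel())@Rm
    P[d<=0]=np.nan
    return P
def save(name,p): cv2.imwrite('pics/'+name,p[...,::-1])
E
python3 - <<'E'
from h import *
o,p,d=snap('top'); save('top0.png',p); np.savez('top0.npz',p=p,d=d)
o2,p2,d2=snap('scene'); save('scene0.png',p2); np.savez('scene0.npz',p=p2,d=d2)
print(o); print({n:ctrl.calibration(n) for n in('top','scene','wrist')})
E
```

```text
pics
{'clock': 0.0, 'joint_pos': array([-4.77787825e+01,  2.05887992e+01,  6.36348165e-01, -2.04233628e-02,
       -7.01349720e+01, -1.65097008e+01]), 'qvel': array([ 0.0038293 , -0.03811236, -0.06321202,  0.01931169, -0.1003541 ,
       -0.03859046]), 'tau': array([ 1.93058106e-03, -5.82721531e+01,  2.93064827e+01,  6.99710637e+00,
        7.12580950e-03, -1.54967652e-04]), 'tool_pos': array([ 0.29265493, -0.60774356,  0.22567103]), 'orientation': array([ 1.79910725e+02, -6.43799681e-03, -1.54295433e+02]), 'force': array([-0.76908735, -0.42348585,  0.23927305]), 'moment': array([-0.00435097,  0.02367201,  0.00079148]), 'gripper_force': 0.0, 'opening': 0.08783776726471958}
{'top': {'vertical_fov': 44.56511551933683, 'cx': 276.19861437349, 'cy': 204.15063358139656, 'rvec': array([ 2.16147596, -2.16893337,  0.12617165]), 'tvec': array([0.03322522, 0.52560669, 1.56624672])}, 'scene': {'vertical_fov': 45.76939763629835, 'cx': 285.2939267638784, 'cy': 210.90807756714028, 'rvec': array([ 1.92519663, -0.95443185,  0.57002256]), 'tvec': array([-0.29499716,  0.27163869,  0.84279544])}, 'wrist': {'vertical_fov': 65.70646984690485, 'cx': 279.5385120570654, 'cy': 211.6348807886197, 'hand_eye': array([[-7.64824339e-04, -9.62424494e-01, -2.71548353e-01,
         7.26140687e-02],
       [ 9.99999705e-01, -7.15794566e-04, -2.79603573e-04,
        -6.10036308e-04],
       [ 7.47244918e-05, -2.71548486e-01,  9.62424758e-01,
        -1.58710904e-01],
       [ 0.00000000e+00,  0.00000000e+00,  0.00000000e+00,
         1.00000000e+00]])}}
```

View pics/top0.png

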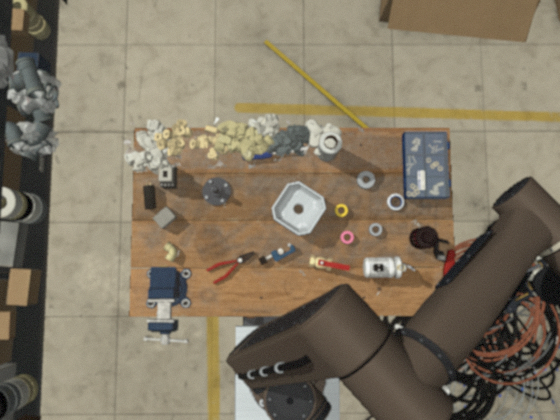

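View pics/scene0.png

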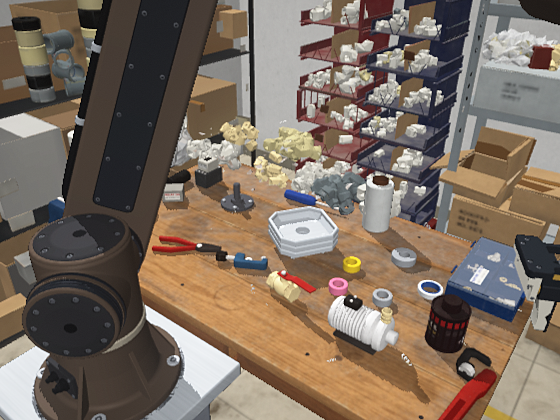

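The top picture shows the post at (217,192), the pan stack at (298,208), the wide collar at (366,180), the narrow grey collar at (376,230), the tape roll at (396,201) and the grey carton at (165,217). The yellow and pink rings at (341,210) and (347,237) are the decoys.

```bash
python3 - <<'E'
from h import *
for n,L in (('top',dict(post=(217,192),pan=(298,208),wide=(366,180),nar=(376,230),tape=(396,201),box=(165,217),yel=(341,210),pink=(347,237),bottle=(329,142),bluebox=(426,165))),('scene',dict(post=(237,195),pan=(303,230),wide=(404,257),nar=(382,297),tape=(430,289)))):
    z=np.load(n+'0.npz'); P=cloud(n,z['d'])
    for k,(u,v) in L.items():
        h=45 if k in('pan',) else 28 if n=='top' and k in('bluebox','post') else (16 if n=='top' else 22)
        Q=P[v-h:v+h+1,u-h:u+h+1].reshape(-1,3); Q=Q[np.isfinite(Q[:,0])]; 
        c=P[v,u]
        zt={'post':.03,'pan':.05,'wide':.012,'nar':.012}.get(k,.008)
        S=Q[(Q[:,2]>zt)&(np.hypot(*(Q[:,:2]-c[:2]).T)<(.1 if h>20 else .04))]
        print(n,k,c.round(3),len(S),'min',S.min(0).round(3),'max',S.max(0).round(3),'mid',((S.min(0)+S.max(0))/2).round(4), 'mean',S.mean(0).round(4))
E
```

```text
top post [0.563 0.215 0.037] 72 min [0.56  0.184 0.034] max [0.644 0.241 0.098] mid [0.602  0.2122 0.0661] mean [0.604  0.2174 0.0665]
top pan [ 0.516 -0.038  0.005] 714 min [ 0.428 -0.117  0.05 ] max [0.591 0.044 0.075] mid [ 0.5093 -0.0364  0.0627] mean [ 0.51   -0.0382  0.0601]
top wide [ 0.606 -0.256 -0.   ] 182 min [ 0.578 -0.278  0.012] max [ 0.632 -0.224  0.026] mid [ 0.6049 -0.251   0.0189] mean [ 0.6043 -0.2518  0.0176]
top nar [ 0.446 -0.283  0.001] 74 min [ 0.429 -0.297  0.012] max [ 0.464 -0.259  0.025] mid [ 0.4464 -0.2776  0.0188] mean [ 0.447  -0.2783  0.0176]
top tape [ 0.538 -0.35  -0.002] 156 min [ 0.505 -0.388  0.008] max [ 0.57  -0.32   0.046] mid [ 0.5374 -0.3538  0.0268] mean [ 0.5402 -0.355   0.019 ]
top box [0.487 0.376 0.03 ] 291 min [0.453 0.344 0.009] max [0.517 0.413 0.044] mid [0.485  0.3785 0.0266] mean [0.4848 0.3772 0.0324]
top yel [ 0.51  -0.174  0.002] 90 min [ 0.48  -0.191  0.008] max [ 0.544 -0.152  0.025] mid [ 0.5122 -0.1719  0.0167] mean [ 0.5074 -0.1717  0.0165]
top pink [ 0.424 -0.191  0.001] 89 min [ 0.402 -0.209  0.008] max [ 0.458 -0.165  0
[... 419 characters left out ...]
 0.204 0.031] max [0.663 0.241 0.065] mid [0.6107 0.2225 0.0477] mean [0.5758 0.2184 0.0494]
scene pan [ 0.528 -0.026  0.031] 1015 min [ 0.428 -0.12   0.05 ] max [0.588 0.043 0.07 ] mid [ 0.5079 -0.0381  0.06  ] mean [ 0.5152 -0.0376  0.0596]
scene wide [ 0.593 -0.258  0.017] 282 min [ 0.574 -0.28   0.012] max [ 0.632 -0.226  0.021] mid [ 0.6034 -0.253   0.0167] mean [ 0.6014 -0.2533  0.0171]
scene nar [ 0.46  -0.274 -0.002] 188 min [ 0.426 -0.299  0.012] max [ 0.468 -0.26   0.02 ] mid [ 0.4467 -0.2793  0.0162] mean [ 0.4444 -0.2799  0.0165]
scene tape [ 0.543 -0.343  0.001] 345 min [ 0.507 -0.388  0.008] max [ 0.583 -0.32   0.041] mid [ 0.5451 -0.3536  0.0243] mean [ 0.5362 -0.3558  0.0162]
```

Call:
arm_command --steps '[{"translation":[-43,19,7],"rotation":[0,0,-1.3],"claw":87},{"translation":[-87,37,13],"rotation":[0,0,-2.6],"claw":87},{"translation":[-130,56,20],"rotation":[0,0,-3.9],"claw":87},{"translation":[-174,74,26],"rotation":[0,0,-5.2],"claw":87},{"translation":[-217,93,33],"rotation":[0,0,-6.5],"claw":87}]'

```text
clock: 0.6
tool_pos: [0.4489, -0.4286, 0.1932]
orientation: [180.0, 0.0, -121.5]
force: [1.0, -1.0, 0.8]
opening: 0.0868
gripper_force: 0.0
```

```bash
cat >> h.py <<'E'
def go(x,y,z,yaw,o=None):
    "tool-axis shift (mm) and turn (5 deg units) to a tool-down pose at x,y,z,yaw"
    o=o or ctrl.get_obs(); Rt=R.from_euler('xyz',o['orientation'],degrees=True)
    T=R.from_euler('xyz',[180,0,yaw],degrees=True)
    print('t',np.round(o['clock'],2),'pos',np.round(o['tool_pos'],4),'rpy',np.round(o['orientation'],2),'shift',np.round(Rt.inv().apply(np.array([x,y,z])-o['tool_pos'])*1000,1),'rot',np.round((Rt.inv()*T).as_rotvec(degrees=True)/5,2),'open',round(o['opening'],4))
E
python3 -c "
from h import *
go(.604,-.252,.16,-90)"
```

```text
t 0.6 pos [ 0.4489 -0.4286  0.1932] rpy [ 179.99    0.   -121.53] shift [-231.7  -39.8   33.2] rot [ 0.    0.   -6.31] open 0.0868
```

Call:
arm_command --steps '[{"translation":[-47,-8,7],"rotation":[0,0,-1.3],"claw":87},{"translation":[-93,-16,13],"rotation":[0,0,-2.6],"claw":87},{"translation":[-139,-24,20],"rotation":[0,0,-3.9],"claw":87},{"translation":[-185,-32,26],"rotation":[0,0,-5.1],"claw":87},{"translation":[-230,-40,33],"rotation":[0,0,-6.3],"claw":87}]'

```text
clock: 1.1
tool_pos: [0.6041, -0.254, 0.1602]
orientation: [180.0, 0.0, -90.0]
force: [0.1, -0.6, 0.6]
opening: 0.087
gripper_force: 0.0
```

```bash
cat >> h.py <<'E'
def ring(P,c,zlo,zhi,ro,rmax=.045):
    "centre of a flat annulus/cylinder top: iterative fit of outer-radius circle by points in z band"
    from scipy.optimize import least_squares
    Q=P.reshape(-1,3); Q=Q[np.isfinite(Q[:,0])]; Q=Q[(Q[:,2]>zlo)&(Q[:,2]<zhi)]
    c=np.array(c,float)
    for _ in range(4):
        S=Q[np.hypot(*(Q[:,:2]-c).T)<rmax]
        th=np.arctan2(*(S[:,:2]-c).T[::-1]); r=np.hypot(*(S[:,:2]-c).T)
        B=[S[np.where((th>a)&(th<=a+np.pi/18))[0][np.argmax(r[(th>a)&(th<=a+np.pi/18)])]] for a in np.arange(-np.pi,np.pi-.01,np.pi/18) if ((th>a)&(th<=a+np.pi/18)).any()]
        B=np.array(B); f=least_squares(lambda q:np.hypot(B[:,0]-q[0],B[:,1]-q[1])-q[2],[*c,ro],loss='soft_l1',f_scale=.002); c=f.x[:2]
    return f.x.round(4),len(S),len(B),S[:,2].mean().round(4)
E
python3 - <<'E'
from h import *
import time
o,p,d=snap('wrist'); save('w1.png',p); P=cloud('wrist',d,o)
print(ring(P,(.604,-.252),.012,.026,.028)); print(ring(P,(.4465,-.279),.012,.026,.020,.03))
go(.604,-.252,.16,-90)
E
```

```text
(array([ 0.6067, -0.2529,  0.0276]), 2150, 36, np.float64(0.0182))
(array([ 0.4493, -0.2793,  0.0196]), 776, 36, np.float64(0.0178))
t 1.15 pos [ 0.6078 -0.2497  0.1585] rpy [ 1.7999e+02  4.0000e-02 -8.9480e+01] shift [ 2.2  3.9 -1.5] rot [0.   0.01 0.1 ] open 0.087
```

View pics/w1.png

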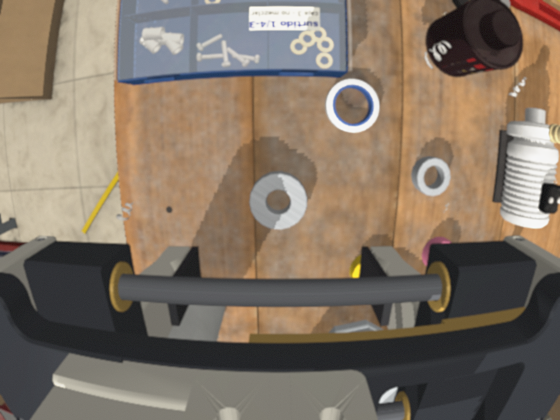

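The wrist view shows the wide collar at (278,200), the narrow one at (433,177) and the tape roll at (353,105). I'll descend and look once more from close by.

Call:
arm_command --steps '[{"translation":[3,1,30],"rotation":[0,0,0],"claw":87},{"translation":[3,1,60],"rotation":[0,0,0],"claw":87},{"translation":[3,1,80],"rotation":[0,0,0],"claw":87},{"translation":[3,1,80],"rotation":[0,0,0],"claw":87},{"translation":[3,1,80],"rotation":[0,0,0],"claw":87}]'

```text
clock: 1.65
tool_pos: [0.6021, -0.2589, 0.0806]
orientation: [179.9, -0.0, -90.3]
force: [0.3, 0.7, 0.6]
opening: 0.0872
gripper_force: 0.0
```

```bash
python3 - <<'E'
from h import *
o,p,d=snap('wrist'); P=cloud('wrist',d,o)
a=ring(P,(.606,-.252),.012,.026,.028); print(a)
print(ring(P,(.4485,-.279),.012,.026,.020,.03))
go(a[0][0],a[0][1],.003,-90)
E
```

```text
(array([ 0.6067, -0.2526,  0.0278]), 3700, 36, np.float64(0.0182))
(array([ 0.4494, -0.279 ,  0.0198]), 1199, 36, np.float64(0.0176))
t 1.7 pos [ 0.6028 -0.2591  0.0815] rpy [-1.7995e+02 -3.0000e-02 -9.0280e+01] shift [-6.6 -3.8 78.5] rot [-0.01 -0.01 -0.06] open 0.0869
```

Call:
arm_command --steps '[{"translation":[-6,-4,30],"rotation":[0,0,0],"claw":80},{"translation":[-6,-4,60],"rotation":[0,0,0],"claw":80},{"translation":[-6,-4,77],"rotation":[0,0,0],"claw":80},{"translation":[-6,-4,77],"rotation":[0,0,0],"claw":50},{"translation":[-6,-4,77],"rotation":[0,0,0],"claw":40}]'

```text
clock: 2.2
tool_pos: [0.6072, -0.2531, 0.0051]
orientation: [-179.9, -0.0, -90.3]
force: [-0.4, -0.4, -0.1]
opening: 0.0689
gripper_force: 0.0
```

Call:
arm_command --steps '[{"translation":[0,0,0],"rotation":[0,0,0],"claw":40},{"translation":[0,0,0],"rotation":[0,0,0],"claw":40},{"translation":[0,0,0],"rotation":[0,0,0],"claw":40},{"translation":[0,0,0],"rotation":[0,0,0],"claw":40}]'

```text
clock: 2.6
tool_pos: [0.6072, -0.2531, 0.0055]
orientation: [-179.9, -0.0, -90.3]
force: [-1.2, 0.4, 7.1]
opening: 0.0558
gripper_force: 30.0
```

Call:
arm_command --steps '[{"translation":[0,0,-45],"rotation":[0,0,0],"claw":40},{"translation":[0,0,-90],"rotation":[0,0,0],"claw":40},{"translation":[-30,3,-130],"rotation":[0,0,0],"claw":40},{"translation":[-65,6,-165],"rotation":[0,0,0],"claw":40},{"translation":[-105,9,-195],"rotation":[0,0,0],"claw":40}]'

```text
clock: 3.1
tool_pos: [0.5976, -0.1473, 0.2012]
orientation: [-179.9, 0.0, -90.4]
force: [1.2, 0.3, -2.0]
opening: 0.0556
gripper_force: 30.0
```

Call:
arm_command --steps '[{"translation":[-48,4,0],"rotation":[0,0,0],"claw":40},{"translation":[-96,8,0],"rotation":[0,0,0],"claw":40},{"translation":[-144,12,0],"rotation":[0,0,0],"claw":40},{"translation":[-192,16,0],"rotation":[0,0,0],"claw":40},{"translation":[-240,20,0],"rotation":[0,0,0],"claw":40}]'

```text
clock: 3.6
tool_pos: [0.5782, 0.0942, 0.1992]
orientation: [-179.9, 0.0, -90.3]
force: [1.8, 0.8, -1.5]
opening: 0.0556
gripper_force: 30.0
```

Call:
arm_command --steps '[{"translation":[-48,4,0],"rotation":[0,0,0],"claw":40},{"translation":[-96,8,0],"rotation":[0,0,0],"claw":40},{"translation":[-144,12,0],"rotation":[0,0,0],"claw":40},{"translation":[-190,15,0],"rotation":[0,0,0],"claw":40},{"translation":[-218,15,0],"rotation":[0,0,0],"claw":40}]'

```text
clock: 4.1
tool_pos: [0.5641, 0.3136, 0.1989]
orientation: [-180.0, 0.1, -90.2]
force: [0.3, -0.4, -2.1]
opening: 0.0554
gripper_force: 30.0
```

```bash
python3 - <<'E'
from h import *
o,p,d=snap('wrist'); save('w2.png',p); P=cloud('wrist',d,o); np.savez('w2.npz',P=P,p=p)
Q=P.reshape(-1,3)
for zl,zh,r,m in((.004,.012,.045,.055),(.013,.022,.017,.025),(.055,.068,.009,.015)):
  try: print(zl,ring(P,(.563,.217),zl,zh,r,m))
  except Exception as e: print(e)
go(.563,.217,.2,-90)
E
```

```text
0.004 (array([0.5713, 0.2208, 0.0449]), 4424, 36, np.float64(0.0086))
0.013 (array([0.5715, 0.2211, 0.0168]), 534, 36, np.float64(0.0186))
0.055 (array([0.5715, 0.2213, 0.0086]), 301, 36, np.float64(0.0619))
t 4.15 pos [0.5646 0.3165 0.1985] rpy [-1.7994e+02  9.0000e-02 -9.0100e+01] shift [99.5  1.4 -1.7] rot [-0.01  0.02 -0.02] open 0.0558
```

View pics/w2.png

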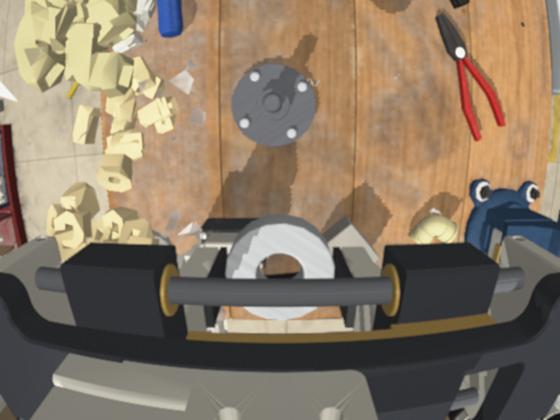

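The post is at (272,102) and the collar is held at (281,268). I'll locate the held collar in the same picture.

```bash
python3 - <<'E'
from h import *
P=np.load('w2.npz')['P']
# visible annulus: far rim (-y side) 
Q=P[215:275,225:340].reshape(-1,3);Q=Q[np.isfinite(Q[:,0])&(Q[:,2]>.2)&(Q[:,2]<.225)]
print(len(Q),Q.min(0),Q.max(0),np.median(Q[:,2]))
print(ring(P[213:270,228:335],(.564,.3136),.205,.22,.028,.035))
E
```

```text
4543 [0.53392399 0.28611578 0.20000861] [0.59379921 0.31927437 0.22264524] 0.2115900928645615
(array([0.5645, 0.3141, 0.0279]), 3726, 18, np.float64(0.2114))
```

Call:
arm_command --steps '[{"translation":[48,-3,0],"rotation":[0,0,0],"claw":40},{"translation":[90,-7,40],"rotation":[0,0,0],"claw":40},{"translation":[95,-7,85],"rotation":[0,0,0],"claw":40},{"translation":[95,-7,105],"rotation":[0,0,0],"claw":40},{"translation":[95,-7,105],"rotation":[0,0,0],"claw":40}]'

```text
clock: 4.65
tool_pos: [0.5693, 0.2132, 0.0903]
orientation: [179.7, -0.2, -90.4]
force: [-1.1, 0.4, -1.8]
opening: 0.0553
gripper_force: 30.0
```

Call:
arm_command --steps '[{"translation":[0,0,0],"rotation":[0,0,0],"claw":40},{"translation":[0,0,0],"rotation":[0,0,0],"claw":40}]'

```text
clock: 4.85
tool_pos: [0.5727, 0.2164, 0.0956]
orientation: [-179.8, 0.1, -90.2]
force: [0.3, -0.2, -2.6]
opening: 0.0554
gripper_force: 30.0
```

```bash
python3 - <<'E'
from h import *
go(.571,.2207,.0235,-90)
E
```

```text
t 4.85 pos [0.5727 0.2164 0.0956] rpy [-1.7984e+02  1.0000e-01 -9.0240e+01] shift [-4.1  2.  72.1] rot [-0.03  0.02 -0.05] open 0.0554
```

Call:
arm_command --steps '[{"translation":[-5,0,5],"rotation":[0,0,0],"claw":40},{"translation":[-5,0,10],"rotation":[0,0,0],"claw":40},{"translation":[-5,0,10],"rotation":[0,0,0],"claw":40},{"translation":[-5,0,10],"rotation":[0,0,0],"claw":40},{"translation":[-5,0,10],"rotation":[0,0,0],"claw":40}]'

```text
clock: 5.35
tool_pos: [0.5716, 0.2204, 0.0836]
orientation: [-180.0, -0.0, -90.3]
force: [0.8, -0.8, -1.9]
opening: 0.0558
gripper_force: 30.0
```

```bash
python3 - <<'E'
from h import *
go(.571,.2207,.0235,-90)
E
```

```text
t 5.35 pos [0.5716 0.2204 0.0836] rpy [-179.99   -0.    -90.27] shift [-0.3  0.6 60.1] rot [-0.   -0.   -0.05] open 0.0558
```

Call:
arm_command --steps '[{"translation":[0,0,12],"rotation":[0,0,0],"claw":40},{"translation":[0,0,24],"rotation":[0,0,0],"claw":40},{"translation":[0,0,36],"rotation":[0,0,0],"claw":40},{"translation":[0,0,48],"rotation":[0,0,0],"claw":40},{"translation":[0,0,56],"rotation":[0,0,0],"claw":40}]'

```text
clock: 5.85
tool_pos: [0.5709, 0.2198, 0.0256]
orientation: [179.9, -0.1, -90.3]
force: [0.0, -0.2, -2.1]
opening: 0.0559
gripper_force: 30.0
```

Call:
arm_command --steps '[{"translation":[0,0,2],"rotation":[0,0,0],"claw":40},{"translation":[0,0,4],"rotation":[0,0,0],"claw":40},{"translation":[0,0,4],"rotation":[0,0,0],"claw":40}]'

```text
clock: 6.15
tool_pos: [0.5717, 0.2205, 0.0239]
orientation: [-180.0, 0.0, -90.3]
force: [0.3, 1.2, -1.7]
opening: 0.0558
gripper_force: 30.0
```

Call:
arm_command --steps '[{"translation":[0,0,1],"rotation":[0,0,0],"claw":40},{"translation":[0,0,1],"rotation":[0,0,0],"claw":64},{"translation":[0,0,1],"rotation":[0,0,0],"claw":64},{"translation":[0,0,1],"rotation":[0,0,0],"claw":64},{"translation":[0,0,1],"rotation":[0,0,0],"claw":64}]'

```text
clock: 6.65
tool_pos: [0.5717, 0.2204, 0.0226]
orientation: [-180.0, 0.0, -90.3]
force: [0.0, -0.1, 0.4]
opening: 0.064
gripper_force: 0.0
```

Call:
arm_command --steps '[{"translation":[0,0,-20],"rotation":[0,0,0],"claw":66},{"translation":[0,0,-60],"rotation":[0,0,0],"claw":66},{"translation":[0,0,-105],"rotation":[0,0,0],"claw":66},{"translation":[0,0,-105],"rotation":[0,0,0],"claw":66},{"translation":[0,0,-105],"rotation":[0,0,0],"claw":66}]'

```text
clock: 7.15
tool_pos: [0.5721, 0.2208, 0.1289]
orientation: [-179.9, 0.1, -90.3]
force: [0.2, 0.1, -0.9]
opening: 0.0659
gripper_force: 0.0
```

```bash
python3 - <<'E'
from h import *
o,p,d=snap('wrist'); P=cloud('wrist',d,o)
print(ring(P,(.571,.2207),.03,.042,.028,.035)); print(ring(P,(.571,.2207),.055,.068,.009,.015))
go(.4494,-.279,.11,-90)
E
```

```text
(array([0.5728, 0.221 , 0.0277]), 2870, 36, np.float64(0.0363))
(array([0.5718, 0.2207, 0.0087]), 469, 36, np.float64(0.0615))
t 7.2 pos [0.5713 0.2203 0.1275] rpy [-1.7999e+02  4.0000e-02 -9.0300e+01] shift [500.  119.2  17.1] rot [-0.    0.01 -0.06] open 0.0657
```

Call:
arm_command --steps '[{"translation":[45,11,-25],"rotation":[0,0,0],"claw":66},{"translation":[92,22,-35],"rotation":[0,0,0],"claw":66},{"translation":[140,33,-35],"rotation":[0,0,0],"claw":66},{"translation":[188,45,-35],"rotation":[0,0,0],"claw":66},{"translation":[236,56,-35],"rotation":[0,0,0],"claw":66}]'

```text
clock: 7.7
tool_pos: [0.5127, -0.0172, 0.1612]
orientation: [179.9, -0.0, -90.3]
force: [0.7, -0.2, 0.4]
opening: 0.0664
gripper_force: 0.0
```

```bash
python3 - <<'E'
from h import *
for n in('top','scene'):
    P=cloud(n,np.load(n+'0.npz')['d']).reshape(-1,3)
    for y0,y1 in((-.40,-.34),(-.34,-.30),(-.30,-.26),(-.26,-.22),(-.22,-.16)):
        S=P[(P[:,1]>y0)&(P[:,1]<y1)&(P[:,0]>.25)&(P[:,0]<.44)&(P[:,2]>.045)&(P[:,2]<.2)]
        if len(S): print(n,y0,len(S),'xmax',S[:,0].max().round(3),'zmax',S[:,2].max().round(3))
o,p,d=snap('wrist'); P=cloud('wrist',d,o).reshape(-1,3)
S=P[np.isfinite(P[:,0])&(P[:,2]>.058)&(P[:,2]<.075)&(abs(P[:,0]-.508)<.11)&(abs(P[:,1]+.037)<.11)]
print(len(S),S.min(0),S.max(0)); go(.4494,-.279,.11,-90)
np.savez('w3.npz',P=P.reshape(*d.shape,3),p=p); save('w3.png',p)
E
```

```text
top -0.4 142 xmax 0.439 zmax 0.093
top -0.34 246 xmax 0.361 zmax 0.09
top -0.3 242 xmax 0.358 zmax 0.086
top -0.26 161 xmax 0.358 zmax 0.082
top -0.22 55 xmax 0.34 zmax 0.066
scene -0.4 479 xmax 0.44 zmax 0.09
scene -0.34 579 xmax 0.349 zmax 0.092
scene -0.3 628 xmax 0.35 zmax 0.084
scene -0.26 231 xmax 0.345 zmax 0.079
scene -0.22 94 xmax 0.344 zmax 0.061
5942 [ 0.43015827 -0.11950375  0.05801282] [0.59450663 0.04224167 0.06890109]
t 7.75 pos [ 0.5099 -0.0222  0.1609] rpy [ 1.7973e+02 -8.0000e-02 -9.0410e+01] shift [257.2  58.4  51.5] rot [ 0.05 -0.02 -0.08] open 0.066
```

View pics/w3.png

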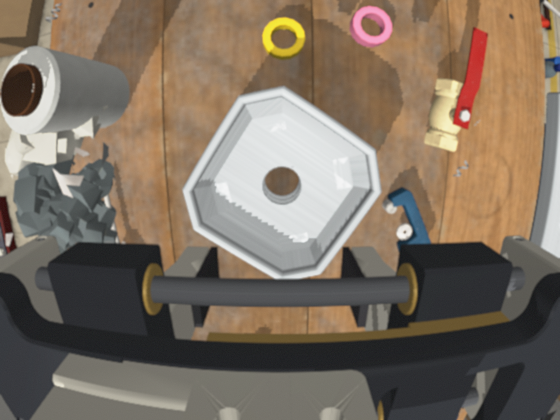

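The wrist view shows the whole pan, with its hole at (282,184) and the outline rotated about 30°. The motor near the narrow collar is about 90 mm tall, so I will turn the gripper to clear it. First I'll fit the pan outline.

```bash
python3 - <<'E'
from h import *
from scipy.optimize import minimize
P=np.load('w3.npz')['P'].reshape(-1,3)
S=P[np.isfinite(P[:,0])&(P[:,2]>.062)&(P[:,2]<.072)&(np.hypot(P[:,0]-.51,P[:,1]+.038)<.095)]
print(len(S),S[:,2].mean())
# signed 'octagon radius' of point: max over sides of n.p/dist ; rim band between inner(8mm) and outer
def dist(q):
    c,s=np.cos(q[2]),np.sin(q[2]); X=(S[:,:2]-q[:2])@np.array([[c,-s],[s,c]])
    a=np.abs(X); return np.maximum(a.max(1)-.07,(a.sum(1))/np.sqrt(2)-.081)
def cost(q): 
    e=dist(q)+.004; return np.mean(np.maximum(np.abs(e)-.003,0).clip(0,.01)**2)*1e6
best=min((minimize(cost,[.511,-.039,t],method='Nelder-Mead',options=dict(xatol=1e-5,fatol=1e-6,initial_simplex=[[.511,-.039,t],[.516,-.039,t],[.511,-.034,t],[.511,-.039,t+.1]])) for t in np.radians(np.arange(0,90,10))),key=lambda r:r.fun)
print(best.x[:2],np.degrees(best.x[2]),best.fun)
x,y,t=best.x
for i in range(4):
    a=t+np.pi/4+i*np.pi/2; print(i,np.degrees(a).round(1),x+.077*np.cos(a),y+.077*np.sin(a))
e=dist(best.x); print(np.percentile(e,[1,50,99]))
E
```

```text
5385 0.06562120634771358
[ 0.5112986  -0.03723291] 56.39893129313343 0.1361058047903357
0 101.4 0.496080388584927 0.03824825216988566
1 191.4 0.43581743157194697 -0.05245111944895039
2 281.4 0.526516803190783 -0.1127140764619304
3 371.4 0.586779760203763 -0.022014704843094358
[-0.00836324 -0.00489176 -0.00031644]
```

Call:
arm_command --steps '[{"translation":[48,11,0],"rotation":[0,0,1.6],"claw":66},{"translation":[96,22,0],"rotation":[0,0,3.2],"claw":66},{"translation":[144,34,0],"rotation":[0,0,4.8],"claw":66},{"translation":[192,45,0],"rotation":[0,0,6.4],"claw":66},{"translation":[220,51,0],"rotation":[0,0,8],"claw":66}]'

```text
clock: 8.25
tool_pos: [0.4602, -0.2375, 0.161]
orientation: [179.9, -0.1, -130.7]
force: [-0.2, 0.3, -0.7]
opening: 0.066
gripper_force: 0.0
```

```bash
python3 - <<'E'
from h import *
go(.4494,-.279,.08,-155)
E
```

```text
t 8.25 pos [ 0.4602 -0.2375  0.161 ] rpy [ 1.7986e+02 -9.0000e-02 -1.3071e+02] shift [ 38.4 -19.   81. ] rot [ 0.02 -0.02  4.86] open 0.066
```

Call:
arm_command --steps '[{"translation":[20,-10,10],"rotation":[0,0,1.6],"claw":66},{"translation":[38,-19,30],"rotation":[0,0,3.2],"claw":66},{"translation":[38,-19,50],"rotation":[0,0,4.9],"claw":66},{"translation":[38,-19,55],"rotation":[0,0,4.9],"claw":66},{"translation":[38,-19,55],"rotation":[0,0,4.9],"claw":66}]'

```text
clock: 8.75
tool_pos: [0.4512, -0.2761, 0.106]
orientation: [179.9, -0.2, -154.5]
force: [-0.7, -0.3, 0.8]
opening: 0.0659
gripper_force: 0.0
```

Call:
arm_command --steps '[{"translation":[0,0,0],"rotation":[0,0,0],"claw":66},{"translation":[0,0,0],"rotation":[0,0,0],"claw":66},{"translation":[0,0,0],"rotation":[0,0,0],"claw":66}]'

```text
clock: 9.05
tool_pos: [0.4528, -0.2762, 0.1083]
orientation: [-179.9, 0.1, -154.7]
force: [-0.0, -0.3, 0.4]
opening: 0.0659
gripper_force: 0.0
```

```bash
python3 - <<'E'
from h import *
o,p,d=snap('wrist'); P=cloud('wrist',d,o)
a=ring(P,(.4494,-.279),.012,.026,.020,.03); print(a)
go(a[0][0],a[0][1],.0045,-155)
E
```

```text
(array([ 0.4481, -0.2794,  0.0196]), 1286, 36, np.float64(0.0179))
t 9.1 pos [ 0.4527 -0.2762  0.1083] rpy [-1.7995e+02  6.0000e-02 -1.5470e+02] shift [  5.7  -0.8 103.8] rot [-0.01  0.01  0.06] open 0.0659
```

Call:
arm_command --steps '[{"translation":[5,-1,35],"rotation":[0,0,0],"claw":66},{"translation":[5,-1,70],"rotation":[0,0,0],"claw":66},{"translation":[5,-1,95],"rotation":[0,0,0],"claw":66},{"translation":[5,-1,103],"rotation":[0,0,0],"claw":66},{"translation":[5,-1,103],"rotation":[0,0,0],"claw":30}]'

```text
clock: 9.6
tool_pos: [0.4477, -0.2793, 0.004]
orientation: [179.9, -0.1, -154.8]
force: [-0.1, -0.5, -0.2]
opening: 0.0621
gripper_force: 0.0
```

Call:
arm_command --steps '[{"translation":[0,0,0],"rotation":[0,0,0],"claw":25},{"translation":[0,0,0],"rotation":[0,0,0],"claw":25},{"translation":[0,0,0],"rotation":[0,0,0],"claw":25},{"translation":[0,0,0],"rotation":[0,0,0],"claw":25},{"translation":[0,0,0],"rotation":[0,0,0],"claw":25}]'

```text
clock: 10.1
tool_pos: [0.449, -0.2796, 0.0057]
orientation: [-179.9, 0.1, -154.8]
force: [-0.6, 1.8, 7.2]
opening: 0.039
gripper_force: 30.0
```

Call:
arm_command --steps '[{"translation":[0,0,-45],"rotation":[0,0,0],"claw":25},{"translation":[0,0,-90],"rotation":[0,0,0],"claw":25},{"translation":[-15,19,-130],"rotation":[0,0,0],"claw":25},{"translation":[-42,52,-155],"rotation":[0,0,0],"claw":25},{"translation":[-72,89,-160],"rotation":[0,0,0],"claw":25}]'

```text
clock: 10.6
tool_pos: [0.4771, -0.1679, 0.1686]
orientation: [-179.8, 0.3, -154.9]
force: [2.5, 0.2, -1.0]
opening: 0.0394
gripper_force: 30.0
```

Call:
arm_command --steps '[{"translation":[-30,37,0],"rotation":[0,0,-1.3],"claw":25},{"translation":[-60,74,0],"rotation":[0,0,-2.6],"claw":25},{"translation":[-90,111,0],"rotation":[0,0,-3.9],"claw":25},{"translation":[-120,148,0],"rotation":[0,0,-5.2],"claw":25},{"translation":[-150,185,0],"rotation":[0,0,-6.5],"claw":25}]'

```text
clock: 11.1
tool_pos: [0.5321, 0.065, 0.1651]
orientation: [-180.0, 0.0, -122.0]
force: [1.2, -0.6, -0.7]
opening: 0.0389
gripper_force: 30.0
```

```bash
python3 - <<'E'
from h import *
go(.5716,.2207,.16,-90)
E
```

```text
t 11.1 pos [0.5321 0.065  0.1651] rpy [-1.7998e+02  5.0000e-02 -1.2201e+02] shift [-152.9   49.1    5.2] rot [-0.01  0.01 -6.4 ] open 0.0389
```

Call:
arm_command --steps '[{"translation":[-38,12,1],"rotation":[0,0,-1.6],"claw":25},{"translation":[-76,24,2],"rotation":[0,0,-3.2],"claw":25},{"translation":[-114,37,3],"rotation":[0,0,-4.8],"claw":25},{"translation":[-145,47,5],"rotation":[0,0,-6.4],"claw":25},{"translation":[-153,49,30],"rotation":[0,0,-6.4],"claw":25}]'

```text
clock: 11.6
tool_pos: [0.5751, 0.2229, 0.1372]
orientation: [-179.7, 0.2, -89.8]
force: [0.1, -2.1, -1.8]
opening: 0.0391
gripper_force: 30.0
```

Call:
arm_command --steps '[{"translation":[0,0,15],"rotation":[0,0,0],"claw":25},{"translation":[0,0,25],"rotation":[0,0,0],"claw":25},{"translation":[0,0,25],"rotation":[0,0,0],"claw":25},{"translation":[0,0,25],"rotation":[0,0,0],"claw":25},{"translation":[0,0,25],"rotation":[0,0,0],"claw":25}]'

```text
clock: 12.1
tool_pos: [0.5731, 0.2185, 0.1107]
orientation: [-179.9, 0.1, -90.3]
force: [0.1, 0.5, -1.3]
opening: 0.0392
gripper_force: 30.0
```

```bash
python3 - <<'E'
from h import *
o,p,d=snap('wrist'); P=cloud('wrist',d,o); T=o['tool_pos']
V=P[150:290,200:360]
for lo in (.008,.010): print('held',ring(V,T[:2],T[2]+lo-.002,T[2]+.02,.020,.024))
go(.5716,.2207,.043,-90)
E
```

```text
held (array([0.5743, 0.2165, 0.0197]), 2241, 27, np.float64(0.1228))
held (array([0.5737, 0.2162, 0.0194]), 2099, 26, np.float64(0.1231))
t 12.15 pos [0.5731 0.2186 0.1107] rpy [-1.7991e+02  6.0000e-02 -9.0300e+01] shift [-2.   1.6 67.7] rot [-0.02  0.01 -0.06] open 0.0395
```

Call:
arm_command --steps '[{"translation":[-4,2,10],"rotation":[0,0,0],"claw":25},{"translation":[-4,2,20],"rotation":[0,0,0],"claw":25},{"translation":[-4,2,25],"rotation":[0,0,0],"claw":25},{"translation":[-4,2,25],"rotation":[0,0,0],"claw":25},{"translation":[-4,2,25],"rotation":[0,0,0],"claw":25}]'

```text
clock: 12.65
tool_pos: [0.5705, 0.2224, 0.0842]
orientation: [180.0, -0.0, -90.3]
force: [-0.2, -0.4, -0.8]
opening: 0.0392
gripper_force: 30.0
```

Call:
arm_command --steps '[{"translation":[0,0,10],"rotation":[0,0,0],"claw":25},{"translation":[0,0,20],"rotation":[0,0,0],"claw":25},{"translation":[0,0,30],"rotation":[0,0,0],"claw":25},{"translation":[0,0,38],"rotation":[0,0,0],"claw":25},{"translation":[0,0,42],"rotation":[0,0,0],"claw":25}]'

```text
clock: 13.15
tool_pos: [0.57, 0.2221, 0.0415]
orientation: [179.9, -0.1, -90.3]
force: [-11.1, -1.8, 29.0]
opening: 0.0392
gripper_force: 30.0
```

Call:
arm_command --steps '[{"translation":[0,0,0],"rotation":[0,0,0],"claw":25},{"translation":[0,0,0],"rotation":[0,0,0],"claw":25}]'

```text
clock: 13.35
tool_pos: [0.5706, 0.2226, 0.0424]
orientation: [-180.0, -0.0, -90.3]
force: [0.5, 0.4, -1.4]
opening: 0.0389
gripper_force: 30.0
```

Call:
arm_command --steps '[{"translation":[0,0,1],"rotation":[0,0,0],"claw":25},{"translation":[0,0,1],"rotation":[0,0,0],"claw":52},{"translation":[0,0,1],"rotation":[0,0,0],"claw":52},{"translation":[0,0,1],"rotation":[0,0,0],"claw":52},{"translation":[0,0,1],"rotation":[0,0,0],"claw":52}]'

```text
clock: 13.85
tool_pos: [0.5706, 0.2225, 0.0415]
orientation: [-180.0, 0.0, -90.3]
force: [0.3, 0.6, -0.1]
opening: 0.0517
gripper_force: 0.0
```

Call:
arm_command --steps '[{"translation":[0,0,-25],"rotation":[0,0,0],"claw":54},{"translation":[0,0,-65],"rotation":[0,0,0],"claw":50},{"translation":[0,0,-105],"rotation":[0,0,0],"claw":45},{"translation":[0,0,-125],"rotation":[0,0,0],"claw":40},{"translation":[0,0,-125],"rotation":[0,0,0],"claw":40}]'

```text
clock: 14.35
tool_pos: [0.5723, 0.2236, 0.1705]
orientation: [-179.7, 0.2, -90.3]
force: [-0.1, 0.7, -0.3]
opening: 0.0406
gripper_force: 0.0
```

```bash
python3 - <<'E'
from h import *
o,p,d=snap('wrist'); save('w4.png',p[60:300,140:420]); P=cloud('wrist',d,o)
print(ring(P,(.5716,.2207),.047,.0585,.020,.025)); print(ring(P,(.5716,.2207),.030,.042,.028,.035)); print(ring(P,(.5716,.2207),.0595,.068,.009,.012))
go(.5113,-.0372,.16,-90)
E
```

```text
(array([0.5716, 0.2213, 0.0197]), 1126, 36, np.float64(0.0538))
(array([0.5728, 0.2208, 0.0277]), 1152, 36, np.float64(0.0363))
(array([0.5718, 0.2208, 0.0086]), 324, 36, np.float64(0.0619))
t 14.4 pos [0.5712 0.2231 0.1683] rpy [-1.7984e+02  1.3000e-01 -9.0290e+01] shift [260.6  58.6   7.5] rot [-0.03  0.03 -0.06] open 0.0401
```

Both collars are home: the narrow collar's top is at 0.054 and the wide one's at 0.036. Next I'll approach the pan corner at 101° with the closing axis radial.

Call:
arm_command --steps '[{"translation":[20,8,0],"rotation":[0,0,1.6],"claw":40},{"translation":[40,16,0],"rotation":[0,0,3.2],"claw":40},{"translation":[60,24,0],"rotation":[0,0,4.8],"claw":40},{"translation":[80,32,0],"rotation":[0,0,6.4],"claw":40},{"translation":[100,40,0],"rotation":[0,0,8],"claw":40}]'

```text
clock: 14.9
tool_pos: [0.5289, 0.1216, 0.1651]
orientation: [179.9, -0.1, -130.6]
force: [0.2, 0.4, -0.0]
opening: 0.0398
gripper_force: 0.0
```

```bash
python3 - <<'E'
from h import *
go(.496,.0385,.15,-168.6)
E
```

```text
t 14.9 pos [0.5289 0.1216 0.1651] rpy [ 1.7994e+02 -1.2000e-01 -1.3062e+02] shift [ 84.5 -29.2  15.2] rot [ 0.   -0.03  7.6 ] open 0.0398
```

Call:
arm_command --steps '[{"translation":[20,-7,4],"rotation":[0,0,1.6],"claw":40},{"translation":[40,-14,8],"rotation":[0,0,3.2],"claw":40},{"translation":[60,-21,12],"rotation":[0,0,4.8],"claw":40},{"translation":[80,-28,15],"rotation":[0,0,6.4],"claw":40},{"translation":[84,-29,15],"rotation":[0,0,7.6],"claw":40}]'

```text
clock: 15.4
tool_pos: [0.4957, 0.038, 0.1498]
orientation: [-180.0, -0.2, -168.7]
force: [0.9, -0.4, 1.4]
opening: 0.04
gripper_force: 0.0
```

Call:
arm_command --steps '[{"translation":[0,0,0],"rotation":[0,0,0],"claw":40},{"translation":[0,0,0],"rotation":[0,0,0],"claw":40},{"translation":[0,0,0],"rotation":[0,0,0],"claw":40}]'

```text
clock: 15.7
tool_pos: [0.4979, 0.0403, 0.1511]
orientation: [-180.0, -0.0, -168.1]
force: [0.5, 0.5, 0.2]
opening: 0.0401
gripper_force: 0.0
```

```bash
python3 - <<'E'
from h import *
from scipy.optimize import minimize
o,p,d=snap('wrist'); save('w5.png',p); P=cloud('wrist',d,o).reshape(-1,3)
S=P[np.isfinite(P[:,0])&(P[:,2]>.062)&(P[:,2]<.070)&(np.hypot(P[:,0]-.511,P[:,1]+.037)<.09)]
print(len(S))
def dist(q):
    c,s=np.cos(q[2]),np.sin(q[2]); X=(S[:,:2]-q[:2])@np.array([[c,-s],[s,c]])
    a=np.abs(X); return np.maximum(a.max(1)-.07,(a.sum(1))/np.sqrt(2)-.081)
cost=lambda q: np.mean(np.maximum(np.abs(dist(q)+.004)-.003,0).clip(0,.01)**2)*1e6
b=minimize(cost,[.511,-.037,np.radians(56.4)],method='Nelder-Mead',options=dict(initial_simplex=[[.511,-.037,.98],[.515,-.037,.98],[.511,-.033,.98],[.511,-.037,1.03]]))
x,y,t=b.x; a=t+np.pi/4; k=(x+.077*np.cos(a),y+.077*np.sin(a)); print(b.x[:2],np.degrees(a),b.fun,k)
go(k[0],k[1],.053,np.degrees(a)-270)
E
```

```text
3790
[ 0.51101221 -0.03667533] 101.63766366617006 0.10628548791822505 (np.float64(0.49547963241134035), np.float64(0.03874177374350138))
t 15.75 pos [0.4979 0.0403 0.1512] rpy [-1.8000e+02 -2.0000e-02 -1.6815e+02] shift [ 2.7 -1.  98.2] rot [-0.   -0.    0.04] open 0.0404
```

View pics/w5.png

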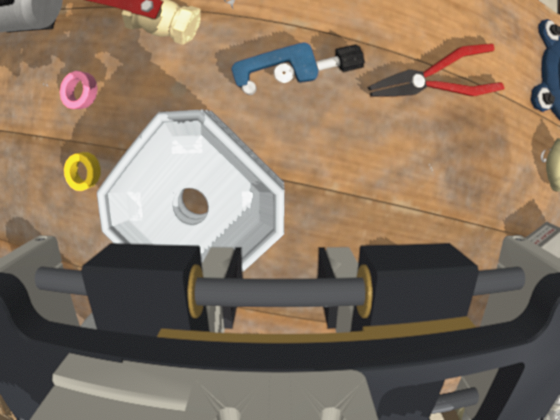

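The view shows the pan with its corner at about (275,225) between the open fingers, and the fit agrees with the earlier one. Descending and gripping.

Call:
arm_command --steps '[{"translation":[2,-1,30],"rotation":[0,0,0],"claw":40},{"translation":[2,-1,60],"rotation":[0,0,0],"claw":40},{"translation":[2,-1,80],"rotation":[0,0,0],"claw":40},{"translation":[2,-1,80],"rotation":[0,0,0],"claw":40},{"translation":[2,-1,80],"rotation":[0,0,0],"claw":40}]'

```text
clock: 16.25
tool_pos: [0.4963, 0.0388, 0.0717]
orientation: [-180.0, -0.0, -168.2]
force: [0.8, 1.1, -0.3]
opening: 0.0401
gripper_force: 0.0
```

```bash
python3 - <<'E'
from h import *
go(.4955,.0387,.053,-168.4)
E
```

```text
t 16.25 pos [0.4963 0.0388 0.0717] rpy [-1.7997e+02 -4.0000e-02 -1.6820e+02] shift [ 0.8  0.1 18.7] rot [-0.01 -0.01  0.04] open 0.0401
```

Call:
arm_command --steps '[{"translation":[1,0,8],"rotation":[0,0,0],"claw":40},{"translation":[1,0,16],"rotation":[0,0,0],"claw":40},{"translation":[1,0,18],"rotation":[0,0,0],"claw":30},{"translation":[1,0,18],"rotation":[0,0,0],"claw":20},{"translation":[1,0,18],"rotation":[0,0,0],"claw":10}]'

```text
clock: 16.75
tool_pos: [0.4953, 0.0384, 0.0537]
orientation: [-180.0, 0.0, -168.3]
force: [-0.1, -0.3, 0.2]
opening: 0.0216
gripper_force: 0.0
```

Call:
arm_command --steps '[{"translation":[0,0,0],"rotation":[0,0,0],"claw":0},{"translation":[0,0,0],"rotation":[0,0,0],"claw":0},{"translation":[0,0,0],"rotation":[0,0,0],"claw":0},{"translation":[0,0,0],"rotation":[0,0,0],"claw":0}]'

```text
clock: 17.15
tool_pos: [0.4953, 0.0383, 0.0539]
orientation: [-180.0, 0.0, -168.3]
force: [-1.1, -1.4, 3.4]
opening: 0.0092
gripper_force: 27.5
```

Call:
arm_command --steps '[{"translation":[0,0,-3.4],"rotation":[-0.3,0,0],"claw":0},{"translation":[0,-0.3,-6.7],"rotation":[-0.6,0,0],"claw":0},{"translation":[0,-0.7,-10],"rotation":[-0.9,0,0],"claw":0},{"translation":[0,-1.1,-13.4],"rotation":[-1.2,0,0],"claw":0},{"translation":[0,-1.6,-16.7],"rotation":[-1.5,0,0],"claw":0}]'

```text
clock: 17.65
tool_pos: [0.4951, 0.0359, 0.0699]
orientation: [172.5, -0.1, -168.3]
force: [1.6, -5.5, -2.9]
opening: 0.009
gripper_force: 28.8
```

```bash
cat > fitpan.py <<'E'
from h import *
def plane(o,d,name=None):
    P=cloud('wrist',d,o).reshape(-1,3)
    return P[np.isfinite(P[:,0])]
E
python3 - <<'E'
from h import *
o,p,d=snap('wrist'); save('w6.png',p); P=cloud('wrist',d,o).reshape(-1,3); P=P[np.isfinite(P[:,0])]
# rim height profile along radial direction
a=np.radians(101.6); u=np.array([np.cos(a),np.sin(a)]); w=np.array([-u[1],u[0]]); D=P[:,:2]-[.511,-.0367]; r=D@u; s=D@w
for lo in np.arange(-.084,.03,.012):
    m=(r>lo)&(r<lo+.006)&(abs(s)<.085)&(P[:,2]<.11)
    if m.any(): print(round(lo+.003,3),m.sum(),np.percentile(P[m,2],97).round(4))
go(.4955,.0387,.053,-168.4)
E
```

```text
-0.081 309 0.0639
-0.069 478 0.0652
-0.057 944 0.0666
-0.045 1264 0.0679
-0.033 1446 0.0694
-0.021 2021 0.0707
-0.009 1238 0.0723
0.003 1202 0.0742
0.015 1402 0.0755
0.027 1563 0.077
t 17.7 pos [0.4955 0.0359 0.0704] rpy [ 1.7240e+02 -2.0000e-02 -1.6828e+02] shift [-0.6  0.5 17.6] rot [ 1.52 -0.01  0.02] open 0.0092
```

Call:
arm_command --steps '[{"translation":[0,0,-3.3],"rotation":[-0.3,0,0],"claw":0},{"translation":[0,0,-3.3],"rotation":[-0.3,0,0],"claw":0},{"translation":[0,0.7,-8],"rotation":[-0.3,0,0],"claw":0},{"translation":[0,1.3,-13],"rotation":[-0.3,0,0],"claw":0},{"translation":[0,2,-18],"rotation":[-0.3,0,0],"claw":0}]'

```text
clock: 18.2
tool_pos: [0.4952, 0.0364, 0.0886]
orientation: [171.0, -0.0, -168.3]
force: [0.7, -3.7, -2.2]
opening: 0.0079
gripper_force: 27.5
```

Call:
arm_command --steps '[{"translation":[0,1.5,-10],"rotation":[0,0,0],"claw":0},{"translation":[0,4,-25],"rotation":[0,0,0],"claw":0},{"translation":[0,8,-50],"rotation":[0,0,0],"claw":0},{"translation":[0,12,-80],"rotation":[0,0,0],"claw":0},{"translation":[0,18,-115],"rotation":[0.5,0,0],"claw":0}]'

```text
clock: 18.7
tool_pos: [0.495, 0.0361, 0.2058]
orientation: [173.5, -0.1, -168.4]
force: [1.1, 0.3, -1.1]
opening: 0.0084
gripper_force: 29.6
```

```bash
python3 - <<'E'
from h import *
go(.556,.2962,.2,-168.4)
E
```

```text
t 18.7 pos [0.495  0.0361 0.2058] rpy [ 1.7347e+02 -7.0000e-02 -1.6837e+02] shift [-112.1  240.3   33.2] rot [ 1.31 -0.01  0.  ] open 0.0084
```

Call:
arm_command --steps '[{"translation":[-17,36,5],"rotation":[0.4,0,0],"claw":0},{"translation":[-34,73,10],"rotation":[0.8,0,0],"claw":0},{"translation":[-52,110,15],"rotation":[1.3,0,0],"claw":0},{"translation":[-69,147,20],"rotation":[1.3,0,0],"claw":0},{"translation":[-85,184,25],"rotation":[1.3,0,0],"claw":0}]'

```text
clock: 19.2
tool_pos: [0.5405, 0.238, 0.2014]
orientation: [179.9, 0.0, -168.2]
force: [0.9, 0.1, -1.8]
opening: 0.008
gripper_force: 29.6
```

Call:
arm_command --steps '[{"translation":[-15,32,0],"rotation":[0,0,0],"claw":0},{"translation":[-24,52,0],"rotation":[0,0,0],"claw":0},{"translation":[-27,57,0],"rotation":[0,0,0],"claw":0},{"translation":[-27,57,0],"rotation":[0,0,0],"claw":0},{"translation":[-27,57,0],"rotation":[0,0,0],"claw":0}]'

```text
clock: 19.7
tool_pos: [0.5555, 0.2961, 0.201]
orientation: [180.0, -0.0, -168.3]
force: [0.0, -0.5, -0.7]
opening: 0.0085
gripper_force: 29.6
```

Call:
arm_command --steps '[{"translation":[0,0,0],"rotation":[0,0,0],"claw":0},{"translation":[0,0,0],"rotation":[0,0,0],"claw":0},{"translation":[0,0,0],"rotation":[0,0,0],"claw":0}]'

```text
clock: 20.0
tool_pos: [0.556, 0.2959, 0.2011]
orientation: [180.0, 0.0, -168.3]
force: [-0.7, -0.0, -2.0]
opening: 0.0082
gripper_force: 29.6
```

```bash
python3 - <<'E'
from h import *
o,p,d=snap('wrist'); save('w7.png',p); P=cloud('wrist',d,o).reshape(-1,3); P=P[np.isfinite(P[:,0])]
T=o['tool_pos']; go(.556,.2962,.2,-168.4)
S=P[(P[:,2]>.16)&(P[:,2]<.24)&(np.hypot(P[:,0]-.5716,P[:,1]-.2207)<.085)]
D=S[:,:2]-[.5716,.2207]; a=np.radians(101.6); u=np.array([np.cos(a),np.sin(a)]); w=np.array([-u[1],u[0]])
r=D@u;s=D@w
for lo in np.arange(-.09,.04,.012):
    m=(r>lo)&(r<lo+.006)
    if m.any(): print('r',round(lo+.003,3),np.percentile(S[m,2],95).round(4),'s',s[m].min().round(3),s[m].max().round(3))
for lo in np.arange(-.09,.09,.012):
    m=(s>lo)&(s<lo+.006)
    if m.any(): print('s',round(lo+.003,3),np.percentile(S[m,2],95).round(4))
print('radial extent',r.min())
E
```

```text
t 20.05 pos [0.556 0.296 0.201] rpy [ 1.7999e+02  2.0000e-02 -1.6832e+02] shift [-0.   0.2  1. ] rot [0.   0.   0.02] open 0.0082
r -0.075 0.1971 s -0.016 0.024
r -0.063 0.1982 s -0.037 0.037
r -0.051 0.1994 s -0.047 0.049
r -0.039 0.2004 s -0.053 0.06
r -0.027 0.2016 s -0.057 0.073
r -0.015 0.2028 s -0.013 0.08
r -0.003 0.2044 s 0.015 0.08
r 0.009 0.2056 s 0.013 0.08
r 0.021 0.2073 s 0.003 0.08
r 0.033 0.2087 s 0.004 0.068
s -0.051 0.2003
s -0.039 0.1992
s -0.027 0.2117
s -0.015 0.1868
s -0.003 0.2131
s 0.009 0.2331
s 0.021 0.2122
s 0.033 0.2111
s 0.045 0.2099
s 0.057 0.2087
s 0.069 0.2076
s 0.081 0.2059
radial extent -0.08005593414841501
```

View pics/w7.png

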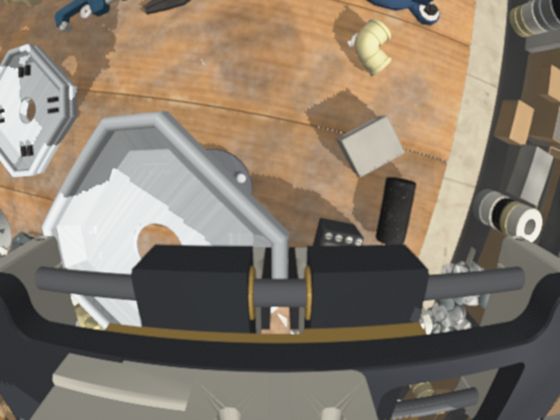

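The pan is held over the post with its hole at (160,238), but the far side sags about 5.5°. I'll level it.

Call:
arm_command --steps '[{"translation":[0,0,0],"rotation":[0.4,0,0],"claw":0},{"translation":[0,0,0],"rotation":[0.8,0,0],"claw":0},{"translation":[0,0,0],"rotation":[1.15,0,0],"claw":0},{"translation":[0,0,0],"rotation":[1.15,0,0],"claw":0},{"translation":[0,0,0],"rotation":[1.15,0,0],"claw":0}]'

```text
clock: 20.55
tool_pos: [0.5557, 0.2967, 0.2004]
orientation: [-174.3, -0.0, -168.3]
force: [0.3, 0.7, -1.8]
opening: 0.0081
gripper_force: 29.6
```

Call:
arm_command --steps '[{"translation":[0,0,0],"rotation":[0,0,0],"claw":0},{"translation":[0,0,0],"rotation":[0,0,0],"claw":0},{"translation":[0,0,0],"rotation":[0,0,0],"claw":0},{"translation":[0,0,0],"rotation":[0,0,0],"claw":0},{"translation":[0,0,0],"rotation":[0,0,0],"claw":0}]'

```text
clock: 21.05
tool_pos: [0.556, 0.2965, 0.2008]
orientation: [-174.3, 0.0, -168.3]
force: [0.8, -0.7, -2.5]
opening: 0.0078
gripper_force: 29.6
```

```bash
python3 - <<'E'
from h import *
o,p,d=snap('wrist'); P=cloud('wrist',d,o).reshape(-1,3); P=P[np.isfinite(P[:,0])]
print(o['gripper_force'],o['qvel'].round(2),o['tool_pos'],o['orientation'])
S=P[(P[:,2]>.16)&(P[:,2]<.24)&(np.hypot(P[:,0]-.5716,P[:,1]-.2207)<.09)]
D=S[:,:2]-[.5716,.2207]; a=np.radians(101.6); u=np.array([np.cos(a),np.sin(a)]); w=np.array([-u[1],u[0]]); r=D@u;s=D@w
for lo in (-.075,-.05,-.025,0,.025):
    m=(r>lo)&(r<lo+.006); print(lo,np.percentile(S[m,2],95).round(4))
print(r.min(),s.max())
o,p,d=snap('top'); P=cloud('top',d)
z0=np.load('top0.npz'); 
for c,z in(((.538,-.354),'tape'),((.485,.378),'box')):
    for Q in(cloud('top',z0['d']),P):
        q=Q.reshape(-1,3); q=q[(q[:,2]>.008)&(q[:,2]<.05)&(np.hypot(q[:,0]-c[0],q[:,1]-c[1])<.045)]; print(z,len(q),q.mean(0).round(3))
E
```

```text
29.625863019064127 [ 0.04  0.05 -0.03  0.16  0.05  0.02] [0.55600363 0.29646017 0.20078565] [-1.74259946e+02  6.13026186e-03 -1.68295876e+02]
-0.075 0.2116
-0.05 0.2119
-0.025 0.2118
0 0.212
0.025 0.2124
-0.07809841559043862 0.08021539873723353
tape 197 [ 0.545 -0.361  0.022]
tape 196 [ 0.545 -0.361  0.023]
box 293 [0.485 0.377 0.032]
box 300 [0.485 0.377 0.032]
```

The pan is level, centred and still, and neither bystander has moved. Handing in.

```bash
python3 -c "
from plant import ctrl
print(ctrl.close_job())"
```

```text
the job is handed in; nothing more can be done
None
```

I handed the job in at about 21 s on the robot's clock; the close call gave no verdict. By my measurements both collars are home on the post, the pan's corner was lifted first, and the pan is held level, still and centred above the post; the tape roll and grey carton have not moved.

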